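# Dock a plug-in controller module on the inclined test dock

## Robot

A 7-joint arm with a two-finger parallel gripper is mounted at the origin on the work surface. World frame = base frame: x ahead of the robot, y to its left, z up, the work surface at z = 0. Lengths are in m, angles in rad, forces in N, time in s.
With the tool pointing down it reaches from about 0.425 to 1.025 m from the base axis. Payload 3.6 kg.
Tool frame: the origin (TCP) lies at the very end of the fingers, on their centre line; the grasp point (between the pads) lies 19 mm behind it; y points along the fingers, z is the direction in which the jaws open and shut, and the axes are right-handed (so a half turn about y gives the same grasp; the last joint's range is limited). The gripper opens to 85 mm and grips with 20 to 120 N. Pads are 22 mm wide; open, the fingers measure 114 mm over their backs; the gripper's body (76 mm by 85 mm) begins 54 mm behind the grasp point. The pads swing forward as they close: fully open they stand 13 mm farther back than shut.
Start: joints at [1.242, 0.591, 0.048, 1.609, -0.033, 0.943, -0.034], TCP at [0.169, -0.705, 0.231] pointing down, gripper open.
Joint ranges: [-2.69, 2.69], [-0.47, 2.24], [-1.27, 1.36], [0.19, 2.51], [-1.53, 4.68], [0.08, 2.07], [-3.09, 3.09]. Speed limits (rad/s): [2.57, 2.57, 3.14, 3.14, 3.14, 3.14, 3.14].

## Interface

Orientations are given as a rotation vector (axis times angle).
In Python, from rig import ctrl gives the robot as it stands.
- The arm moves only by the tool move_arm, never from a script. Its argument "series" is one flat list of numbers, 4 for each row, row after row: the shift along the tool's x, y, z in m, then the turn about the tool's y in degrees. A call has exactly 10 rows; each row shifts and turns the commanded pose from where the row before left it, along the tool's axes as they then stand; what a row does not reach is not made up. A row lasts 1/12 s, in which the tool goes at most 41.7 mm and 7.16 degrees, less where a joint would pass 70% of its speed; a pose out of reach is approached as far as the arm can. A call is refused whole if a number of a shift passes 0.0417 or a number of a turn 7.16, either way. A call with a gripper value outside its range is refused whole. "hand" is the opening, from -1 (shut) to 1 (fully open), so that 0 is half open, set as the call begins (left out, the last holds). The fingers move at their own pace and stop on an object; the grip force is fixed at half the most. Time passes only in rows, so rows that do not move let the fingers close, or fill a call up. It gives the time, the measured TCP pose, the force and the opening at its end, in the units of the state.
- ctrl.observe(): the state, without advancing time (a new reading comes with each control period).
- ctrl.get_image(name): name is "side" or "top"; returns (picture, depth): 384x512x3 uint8, red, green, blue; 384x512 float32, m along the optical axis (not along the pixel's ray), 0 where there is no reading.
- ctrl.camera_params(name): a dict with "fx", "fy", "cx", "cy" (pixels), "R" (3x3) and "t" (3): a world point X has camera coordinates R X + t. Camera axes: x right, y down, z forward; pixel columns grow to the right and rows downward; lengths in m; the calibration is good to about 2 mm. A picture is of the moment at which its call begins. camera_params takes no time and is no camera call.
- ctrl.hand_in(): hands the job in, once; it reports no verdict.
Trained networks look in the newest picture that a camera, given by its name, has taken for a name from the list of things; names that differ only in an ending like _2 or _b are one class to them, and where a whole thing is asked for, a point or a joint stands for the part that bears it (a point fixed in the world has none). Each returns a list of dicts, best first, with "conf" (0 to 1); they miss things now and then, are a little off and sometimes report something else, mostly with a low value. They report only what shows in the picture. A call takes as long as a camera call. They do not tell look-alikes from the thing itself.
- ctrl.find_in(camera, label): "rect" ([left, top, width, height] in pixels, round what is visible of it).
The state is a dict: "time_s": time; "qpos": joint angles; "qvel": joint speeds; "joint_efforts": joint torques, N m; "ee_pos": TCP position; "tcp_rot": TCP orientation; "ft_force": force on the tool from outside, world axes, zero at the start; "moment": the same for the moment, N m; "width": finger opening in m.
Only numpy, scipy, OpenCV 4.12 (cv2) and the standard library are available. Lean on these libraries where they do the work, as an engineer would, in place of code of your own. Each camera call takes 0.05 s, during which the arm holds its last target. There are 200 camera calls.

## Task

Dock the grey plug-in controller module on the inclined test dock: lay it flat between the guides on the lower end of the ramp, short of the spring latch, contact end up the slope, and let go of it. Then push it from behind up the ramp and over the latch, and press it firmly home against the contact head, which is clamped wherever it was last used, so go by feel: a steady push of about 18 to 20 N once it has bottomed, kept up for about half a second, never loading the head with more than 25 N. Leave it there, held against the sprung contacts with the latch up behind it, and do not disturb the other things on the bench.

Things in the scene. Friction and masses are not known exactly. Their poses are not given: they have to be found in the camera images.
- bed: inclined bed of the test dock: blue sheet-steel plate 290 mm long, 78 mm wide, rising at 10 degrees, fixed to the bench. Origin: middle of its lower edge, on the sliding surface (there 11 mm above the bench). x points up the slope along the surface, y across it to the left, z square out of it. A slot in the middle (20 mm wide, x = 86 to 156 mm) holds the spring latch
- rail_mouth (a point): point on the bed's surface, on its middle line at bed x = 112 mm, where the straight part of the two steel guide rails (8 mm high, 2 mm thick) begins: from here to x = 285 mm they stand 51 mm apart inside; below, they flare out to about 66 mm apart inside at x = 45 mm; below that there are none
- head: contact head, the top stop, with all it carries. Its frame is the bed's (origin at the bed's lower edge) and does NOT show where the stop is: the black head block, 50 mm wide, 36 high, is clamped anywhere along its slots. Its two rigid cheeks, 8 mm wide, 21 mm either side of the middle, face down the slope at x = 223 to 247 mm; the module bottoms on them: find it by feel
- head_zero (a point): mark on the bed's surface at bed x = 235 mm, mid-way of the cheeks' possible places. Between the cheeks a grey sprung bar of brass contacts, 30 mm wide, 16 high, centred 15 mm above the bed, stands 4 mm proud of them: it pushes back down the slope with 3 N at first touch, 4 N when flush. The block does not give under 30 N
- latch_mid (a point): mid-way of the latch tip's possible places (bed x = 136 mm, 6 mm above the bed). Latch: steel spring tongue 14 mm wide in the middle of the bed, joined to the head block and set with it: tip 99 mm below the cheeks. The module slides over it, pressing it down (1 to 2 N); the tip springs up behind the module when that is within 2 mm of bottoming, and holds it
- module_center (a point): centre of the module to be docked: grey box housing, 96 mm long (its x), 48 wide (its y), 38 high (its z), 0.3 to 0.5 kg, aluminium fins 2.5 mm proud along its top. Loose, lying on the bench, fins up. The point is midway along and across, 19 mm up; x points to its contact end. Friction on the bed 0.26 to 0.36: it stays where it is left on the slope
- module_nose (a point): middle of the module's contact end face (row of brass contacts; a black cap covers the last 16 mm of the top at this end), 48 mm from the centre along the module's x, 19 mm up
- adapter: small black interface box, 75 x 42 x 22 mm, loose on the bench; origin under its centre; a bystander
- multimeter: yellow hand multimeter lying on its back, 150 x 75 x 34 mm; a bystander
- screw_tray: open steel tray of screws, 120 x 90 x 22 mm; a bystander
- screwdriver: screwdriver lying on the bench; a bystander
- spanner: open-ended spanner lying on the bench; a bystander
- mug: white mug, 80 mm across, 95 mm high; a bystander
Not all that is in view belongs to the job. What is meant by the part that bears module_center is not blue or green, and is the smaller of those in its own colour.

How it is judged:
By the outcome, as a careful person would: the job done as asked, in the order asked, and still so for the second after the job is handed in, with the robot touching nothing.
It also fails if it takes over 70 s, if anything falls off the work surface, if the arm or the gripper's body presses on something with over 40 N, if the wrist force passes 120 N, or if a joint passes its speed limit or range.

## Working session

There is one attempt and no reset: what is moved stays moved. The work goes in short steps, Python scripts to look and compute and a tool call to move; the robot and the scene stay as the last step left them, time stands still between calls to the robot, and variables do not carry over. Pictures are saved under pics/ and viewed, about 8 in all and at most 12, crops included, and the job is handed in when it is done.

Besides the shell and the picture viewer there is one more tool, called after "Request:" in YAML: its name, and indented under it one key for each argument. move_arm: Moves the arm, as the interface text tells. Its arguments: {"type":"object","properties":{"series":{"type":"array"},"hand":{"type":"number"}},"required":["series"]}

```bash
ls; mkdir -p pics; cat > h.py <<'E'
import numpy as np, cv2
from rig import ctrl
from scipy.spatial.transform import Rotation as Ro
def snap(n,f):
    im,d=ctrl.get_image(n); cv2.imwrite(f'pics/{f}.png',im[:,:,::-1]); np.savez(f'pics/{f}.npz',im=im,d=d); return im,d
def world(n,d):
    p=ctrl.camera_params(n); v,u=np.mgrid[:d.shape[0],:d.shape[1]]
    c=np.stack([(u-p['cx'])/p['fx']*d,(v-p['cy'])/p['fy']*d,d],-1)
    W=(c-np.array(p['t']))@np.array(p['R']); W[d==0]=np.nan; return W
def proj(n,X):
    p=ctrl.camera_params(n); c=np.array(X)@np.array(p['R']).T+np.array(p['t'])
    return np.stack([c[...,0]/c[...,2]*p['fx']+p['cx'],c[...,1]/c[...,2]*p['fy']+p['cy']],-1)
E
python3 - <<'E'
from h import *
np.set_printoptions(precision=3,suppress=True)
for n in('top','side'):
    im,d=snap(n,n+'0'); p=ctrl.camera_params(n); print(n,p['fx'],-np.array(p['R']).T@p['t'])
    for l in('bed','head','module_center','adapter','multimeter','screw_tray','mug'):
        print(l,[(np.round(r['rect']).tolist(),round(r['conf'],2)) for r in ctrl.find_in(n,l)])
s=ctrl.observe(); print(s); print(Ro.from_rotvec(s['tcp_rot']).as_matrix())
a=cv2.imread('pics/top0.png');b=cv2.imread('pics/side0.png')
cv2.imwrite('pics/both.png',np.vstack([a,b])[:, :] if 0 else cv2.resize(np.hstack([a,b]),(800,300)))
E
```

```text
pics
top 371.66243005801743 [ 0.328 -0.021  1.072]
bed [([223.0, 115.0, 50.0, 110.0], 0.91)]
head [([223.0, 114.0, 32.0, 75.0], 0.76)]
module_center [([179.0, 236.0, 32.0, 50.0], 0.93), ([272.0, 243.0, 48.0, 47.0], 0.85), ([379.0, 189.0, 38.0, 33.0], 0.85), ([336.0, 178.0, 29.0, 36.0], 0.7)]
adapter [([137.0, 196.0, 31.0, 24.0], 0.82)]
multimeter [([116.0, 127.0, 51.0, 47.0], 0.56)]
screw_tray [([329.0, 122.0, 39.0, 44.0], 0.62)]
mug [([366.0, 135.0, 46.0, 33.0], 0.91), ([343.0, 235.0, 32.0, 59.0], 0.26)]
side 452.8812679133449 [0.436 0.976 0.811]
bed [([164.0, 181.0, 110.0, 39.0], 0.8)]
head [([160.0, 185.0, 77.0, 18.0], 0.86), ([161.0, 182.0, 113.0, 36.0], 0.69)]
module_center [([281.0, 226.0, 56.0, 41.0], 0.94), ([261.0, 123.0, 24.0, 19.0], 0.93), ([297.0, 167.0, 47.0, 37.0], 0.91), ([248.0, 143.0, 25.0, 19.0], 0.76), ([192.0, 140.0, 40.0, 23.0], 0.31)]
adapter [([224.0, 271.0, 34.0, 34.0], 0.91), ([160.0, 183.0, 114.0, 36.0], 0.15)]
multimeter [([125.0, 260.0, 72.0, 59.0], 0.96)]
screw_tray [([196.0, 139.0, 40.0, 22.0], 0.68)]
mug [([218.0, 103.0, 24.0, 42.0], 0.66)]
{'time_s': 0.8, 'qpos': array([ 1.242,  0.591,  0.048,  1.608, -0.033,  0.943, -0.034]), 'qvel': array([-0.001,  0.   , -0.001, -0.   ,  0.001,  0.   ,  0.001]), 'joint_efforts': array([ -0.   , -54.855,   1.546, -19.852,   0.009,   0.001,   0.   ]), 'ee_pos': array([ 0.169, -0.705,  0.231]), 'tcp_rot': array([-0.248,  2.096, -2.096]), 'ft_force': array([-0.126, -1.215, -0.456]), 'moment': array([-0.014, -0.001, -0.016]), 'width': 0.08520618531275348}
[[-0.972  0.     0.234]
 [-0.234 -0.    -0.972]
 [-0.    -1.     0.   ]]
```

View pics/top0.png

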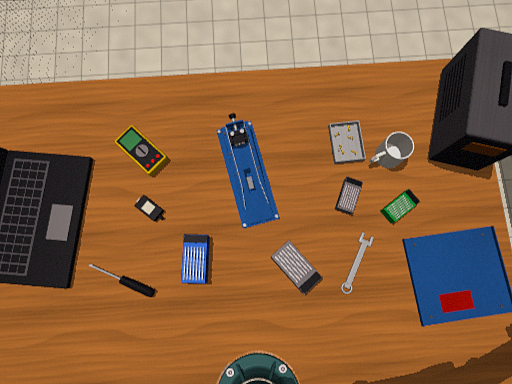

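View pics/side0.png

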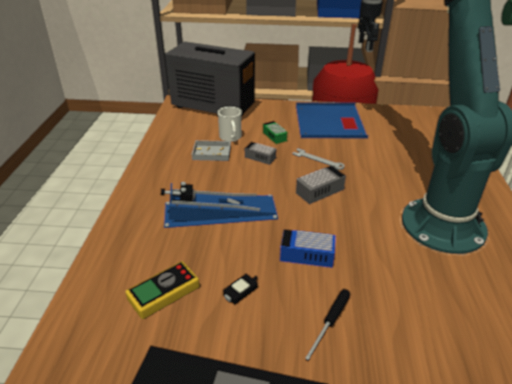

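Module candidates in the top picture are the blue one (195,260), the green one (400,206), the large grey one (297,267) and the small grey one (349,196). The small grey one fits: it isn't blue or green, and it is the smaller of the two greys. I'll measure both greys and check the choice in a crop.

```bash
python3 - <<'E'
from h import *
np.set_printoptions(precision=4,suppress=True)
d=np.load('pics/top0.npz');W=world('top',d['d']);im=d['im']
def obj(r,zl,zh,name):
    m=np.zeros(W.shape[:2],bool); l,t,w,h=r; m[t-4:t+h+4,l-4:l+w+4]=1
    m&=(W[...,2]>zl)&(W[...,2]<zh); P=W[m]
    q=cv2.minAreaRect((P[:,:2]*1000).astype(np.float32)); print(name,m.sum(),q,'z',np.percentile(P[:,2],[10,50,90]))
    print(cv2.boxPoints(q))
obj((272,243,48,47),.02,.06,'bigG');obj((336,178,29,36),.02,.06,'smallG');obj((179,236,32,50),.02,.06,'blue')
# bench plane height
print('bench',np.nanmedian(W[300:340,220:330,2]) , np.nanmedian(W[230:240,300:330,2]))
# bed: blue pixels in the bed rect
hsv=cv2.cvtColor(im,cv2.COLOR_RGB2HSV); m=(hsv[...,0]>100)&(hsv[...,0]<125)&(hsv[...,1]>130)
k=np.zeros_like(m);k[112:232,212:285]=1;m&=k&np.isfinite(W[...,2])
P=W[m]; A=np.c_[P[:,:2],np.ones(len(P))]
c=np.linalg.lstsq(A,P[:,2],rcond=None)[0]
for _ in range(5):
    r=P[:,2]-A@c; g=abs(r)<.004; c=np.linalg.lstsq(A[g],P[g,2],rcond=None)[0]
print('plane',c,'slope deg',np.degrees(np.arctan(np.hypot(c[0],c[1]))),'dir',np.degrees(np.arctan2(c[1],c[0])),g.sum(),len(P))
q=cv2.minAreaRect((P[g][:,:2]*1000).astype(np.float32));print(q);print(cv2.boxPoints(q))
a=cv2.resize(im[105:235,205:285,::-1],None,fx=4.6,fy=4.6,interpolation=cv2.INTER_CUBIC)
b=cv2.resize(im[165:235,325:425,::-1],None,fx=4.2,fy=4.2,interpolation=cv2.INTER_CUBIC)
o=np.zeros((598,800,3),np.uint8);o[:a.shape[0],:a.shape[1]]=a;o[:b.shape[0],372:372+b.shape[1]]=b;
cc=cv2.resize(im[240:300,265:330,::-1],None,fx=4.2,fy=4.2,interpolation=cv2.INTER_CUBIC);o[300:300+cc.shape[0],372:372+cc.shape[1]]=cc
cv2.imwrite('pics/crop1.png',o)
E
```

```text
bigG 1282 ((330.6876220703125, -125.79717254638672), (134.62925720214844, 67.7329330444336), 37.925262451171875) z [0.0512 0.054  0.0573]
[[ 256.7735 -140.4566]
 [ 298.4044 -193.8853]
 [ 404.6017 -111.1377]
 [ 362.9708  -57.7091]]
smallG 608 ((522.46337890625, -295.99237060546875), (48.8638916015625, 96.96935272216797), 65.90174865722656) z [0.035  0.0387 0.0417]
[[ 468.2287 -298.4986]
 [ 556.7468 -338.0914]
 [ 576.6981 -293.4862]
 [ 488.1799 -253.8933]]
blue 1240 ((371.0411376953125, 148.396728515625), (66.2430648803711, 128.92648315429688), 85.43807983398438) z [0.0491 0.0524 0.0556]
[[304.1477 120.5073]
 [432.6658 110.2529]
 [437.9345 176.2861]
 [309.4165 186.5405]]
bench 6.652860359749543e-05 0.00021340516610539442
plane [ 0.1737  0.0369 -0.0685] slope deg 10.068041332665963 dir 12.001021064397674 1868 3054
((604.4107055664062, -15.559906005859375), (288.1922912597656, 90.04743957519531), 12.10762882232666)
[[454.0763  -1.7617]
 [472.9636 -89.8061]
 [754.7451 -29.3581]
 [735.8578  58.6863]]
```

View pics/crop1.png

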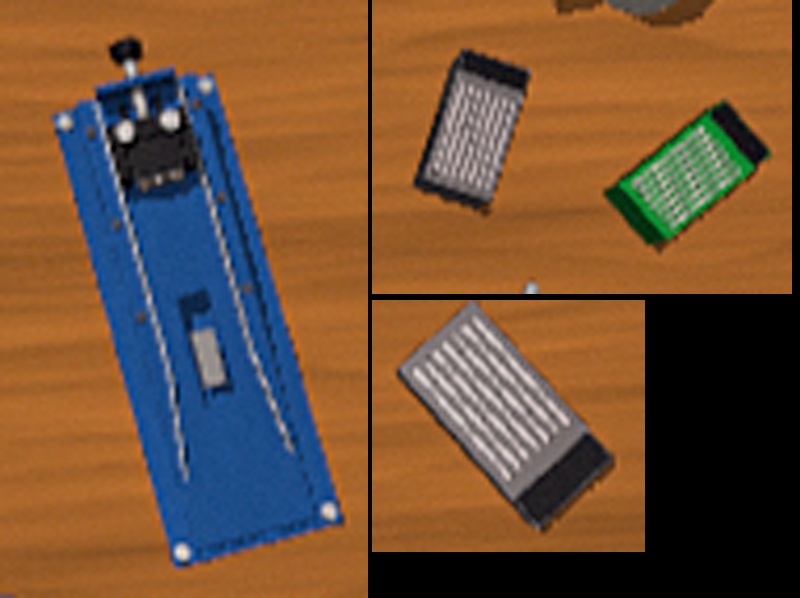

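The small grey one measures 97 x 49 mm, so it is the module. Its black cap (crop 495,70) is at the far end, giving a yaw of about -24°. Next I'll refine the bed frame, rails, latch and head.

```bash
cat >> h.py <<'E'
def bedR(yaw): return Ro.from_euler('zy',[yaw,-10],degrees=True).as_matrix()
def rel(target,yawz=None):
    s=ctrl.observe();R=Ro.from_rotvec(s['tcp_rot']).as_matrix()
    a=np.degrees(np.arctan2(R[1,2],R[0,2])); dz=0 if yawz is None else (yawz-a+180)%360-180
    print('t',round(s['time_s'],2),'pos',np.round(s['ee_pos'],4),'zang',round(a,2),'w',round(s['width'],4),'F',np.round(s['ft_force'],2))
    if target is not None: print('tool shift (current axes) mm',np.round(R.T@(np.array(target)-s['ee_pos'])*1000,1),'turn',round(-dz,2))
E
python3 - <<'E'
from h import *
np.set_printoptions(precision=4,suppress=True,linewidth=150)
R=bedR(12.05); o=np.array([.4635,-.0458,.011])
for n in('top','side'):
    d=np.load(f'pics/{n}0.npz');W=world(n,d['d']);im=d['im'];B=(W-o)@R*1000
    hsv=cv2.cvtColor(im,cv2.COLOR_RGB2HSV); blue=(hsv[...,0]>100)&(hsv[...,0]<125)&(hsv[...,1]>130)
    inb=(B[...,0]>-20)&(B[...,0]<310)&(abs(B[...,1])<70)&(B[...,2]>-60)&(B[...,2]<60)
    s=inb&blue&(abs(B[...,1])<22)&(B[...,0]>20)&(B[...,0]<200)&(abs(B[...,2])<5);P=B[s];
    print(n,'plane resid',np.linalg.lstsq(np.c_[P[:,:2],np.ones(len(P))],P[:,2],rcond=None)[0],s.sum())
    g=inb&(hsv[...,1]<90)&(hsv[...,2]>110)
    if n=='top':
        for x in range(40,210,17):
            for sg in(1,-1):
                q=B[g&(abs(B[...,0]-x)<9)&(sg*B[...,1]>18)&(sg*B[...,1]<40)]
                if len(q): print(x,sg,len(q),np.median(q,0),end=' | ')
            print()
        low=inb&blue&(B[...,0]<30)
        for y in range(-45,50,15):
            q=B[low&(abs(B[...,1]-y)<5)]; i=np.argsort(q[:,0])[:8]; print('low',y,q[i][:,[0,2]].round(1).tolist())
        for x in (30,100,170):
            q=B[inb&blue&(abs(B[...,0]-x)<4)]; print('lat',x,q[:,1].min(),q[:,1].max())
            i=np.argsort(q[:,1]); print(q[i][:8,1:].round(0).tolist(),q[i][-8:,1:].round(0).tolist())
    q=B[g&(abs(B[...,1])<12)&(B[...,0]>80)&(B[...,0]<170)]; print('latch x',np.percentile(q[:,0],[0,10,50,90,100]),'y',np.median(q[:,1]),'z',np.percentile(q[:,2],[5,50,95]))
    q=B[inb&(abs(B[...,1])<25)&(B[...,0]>205)&(B[...,2]>14)&(B[...,2]<40)]; print('head front',np.sort(q[:,0])[[0,5,10,20,40]],len(q))
E
```

```text
top plane resid [ 0.0038  0.0344 -0.6494] 745

57 1 4 [58.7237 38.5635  8.1968] | 57 -1 7 [ 57.8111 -27.1017   3.2215] | 
74 1 7 [75.7866 36.8841  7.8374] | 74 -1 8 [ 74.5582 -25.5676   5.4802] | 
91 1 7 [93.1224 34.6819  7.2443] | 91 -1 8 [ 89.977  -24.0329   5.1026] | 
108 1 8 [108.8901  32.9404   7.2006] | 108 -1 8 [108.7812 -22.0691   5.0723] | 
125 1 7 [124.8294  31.6314   8.3033] | 125 -1 6 [123.6041 -21.1353   6.8504] | 
142 1 8 [141.1519  31.1312   3.8837] | 142 -1 9 [139.6048 -21.1691   3.0367] | 
159 1 6 [159.2377  31.1998   9.3382] | 159 -1 6 [159.4533 -21.831    6.121 ] | 
176 1 7 [175.3731  31.5494   6.9753] | 176 -1 8 [177.0852 -21.3587   6.2303] | 
193 1 6 [191.8638  30.9627   8.2445] | 193 -1 7 [193.334  -21.9479   6.2615] | 
low -45 [[-0.8, -5.8], [1.8, -9.0], [13.5, -14.5], [14.3, -14.3], [15.2, -11.7], [16.5, -10.0], [17.2, -13.6], [17.9, -14.3]]
low -30 [[-0.4, -4.5], [0.3, -7.4], [0.9, -11.6], [2.2, -9.0], [2.9, -11.1], [3.9, -5.5], [4.9, -1.3], [5.0, -7.8]]
low -15 [[-0.6, -8.0], [0.5, -10.6], [1.3, -8.9], [2.0, -11.8], [3.4, -8.3], [4.4, -2.9], [5.4, 1.3], [6.1
[... 1015 characters left out ...]
[59.0, -24.0], [59.0, -19.0]]
lat 170 -46.12777019407744 60.441244389347354
[[-46.0, -39.0], [-45.0, -36.0], [-43.0, -44.0], [-42.0, -39.0], [-42.0, -37.0], [-40.0, -38.0], [-39.0, -37.0], [-39.0, -38.0]] [[53.0, -33.0], [54.0, -35.0], [56.0, -35.0], [57.0, -34.0], [58.0, -38.0], [59.0, -33.0], [59.0, -35.0], [60.0, -38.0]]
latch x [103.0869 106.7707 120.3253 133.808  139.8914] y 5.283927640947609 z [-8.148  0.718  6.592]
head front [229.2309 229.9839 230.7293 233.0691 235.1014] 290
side plane resid [ 0.0025  0.0564 -0.3959] 384
latch x [103.1953 108.1476 121.2855 133.0718 135.6147] y 3.9816836008165124 z [-5.6313  0.4102  5.5523]
head front [231.3909 231.8615 234.7486 237.9347 243.2959] 181
```

Request:
move_arm:
  series: [0,0,0,7,0,0,0,7,0,0,0,7,0,0,0,7,0,0,0,7,0,0,0,2.6,0,0,0,0,0,0,0,0,0,0,0,0,0,0,0,0]
  hand: 1

```text
time_s: 1.63
ee_pos: [0.1693, -0.705, 0.2313]
tcp_rot: [-0.424, -1.99, 1.99]
ft_force: [0.3, -0.2, 0.7]
width: 0.0851
```

```bash
python3 -c "
from h import *
rel([.5225,-.296,.15],-114.1)"
```

```text
t 1.63 pos [ 0.1693 -0.705   0.2313] zang -114.05 w 0.0851 F [ 0.27 -0.24  0.73]
tool shift (current axes) mm [-155.9   81.4 -517.4] turn 0.05
```

Request:
move_arm:
  series: [-0.0115,0,-0.038,0,-0.0115,0,-0.038,0,-0.0115,0,-0.038,0,-0.0115,0,-0.038,0,-0.0115,0,-0.038,0,-0.0115,0,-0.038,0,-0.0115,0,-0.038,0,-0.0115,0,-0.038,0,-0.0115,0,-0.038,0,-0.0115,0,-0.038,0]

```text
time_s: 2.47
ee_pos: [0.4305, -0.4035, 0.2316]
tcp_rot: [-0.425, -1.99, 1.99]
ft_force: [0.6, -0.8, -0.0]
width: 0.0855
```

```bash
python3 -c "
from h import *
rel([.5225,-.296,.07],-114.1)"
```

```text
t 2.47 pos [ 0.4305 -0.4035  0.2316] zang -114.07 w 0.0855 F [ 0.65 -0.77 -0.03]
tool shift (current axes) mm [ -40.   161.7 -135.7] turn 0.03
```

Request:
move_arm:
  series: [-0.008,0.01,-0.027,0,-0.008,0.01,-0.027,0,-0.008,0.01,-0.027,0,-0.008,0.01,-0.027,0,-0.008,0.01,-0.0277,0,0,0.03,0,0,0,0.03,0,0,0,0.03,0,0,0,0.02,0,0,0,0.0,0,0]

```text
time_s: 3.3
ee_pos: [0.5188, -0.2958, 0.0674]
tcp_rot: [-0.416, -1.989, 1.985]
ft_force: [-1.2, 0.2, 0.3]
width: 0.0854
```

```bash
python3 -c "
from h import *
rel([.5225,-.296,.012],-114.1)
im,d=snap('top','top1');im2,_=snap('side','side1')
a=cv2.resize(im[150:240,310:410,::-1],(440,396));b=cv2.resize(im2[100:190,220:300,::-1],(352,396))
cv2.imwrite('pics/pre.png',np.hstack([a,b]))"
```

```text
t 3.3 pos [ 0.5188 -0.2958  0.0674] zang -114.04 w 0.0854 F [-1.19  0.18  0.33]
tool shift (current axes) mm [-3.9 55.4 -1.3] turn 0.06
```

View pics/pre.png

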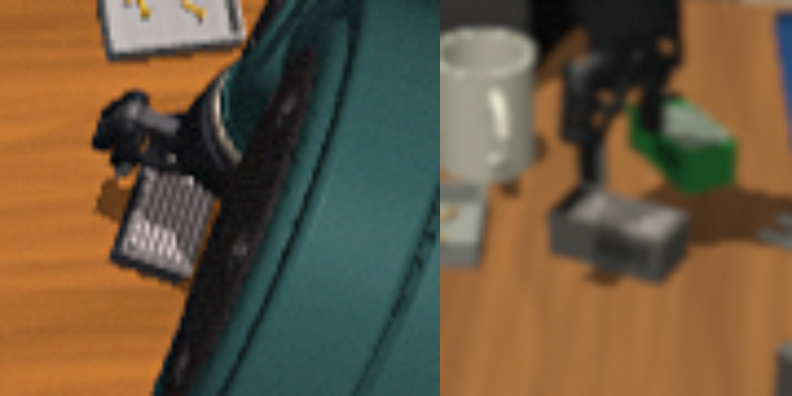

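The open fingers straddle the module across its width, with the near finger at (593,185) in the crop. I'll lower and grip.

Request:
move_arm:
  series: [-0.002,0.008,-0.0013,0,-0.002,0.008,0,0,0,0.008,0,0,0,0.008,0,0,0,0.008,0,0,0,0.008,0,0,0,0.0074,0,0,0,0,0,0,0,0,0,0,0,0,0,0]

```text
time_s: 4.23
ee_pos: [0.5256, -0.298, 0.0159]
tcp_rot: [-0.425, -1.989, 1.99]
ft_force: [0.1, -0.2, -0.7]
width: 0.0856
```

Request:
move_arm:
  series: [0,0,0,0,0,0,0,0,0,0,0,0,0,0,0,0,0,0,0,0,0,0,0,0,0,0,0,0,0,0,0,0,0,0,0,0,0,0,0,0]
  hand: -1

```text
time_s: 5.07
ee_pos: [0.5259, -0.2981, 0.0165]
tcp_rot: [-0.426, -1.99, 1.99]
ft_force: [1.4, 0.2, 5.9]
width: 0.047
```

Request:
move_arm:
  series: [0,-0.005,0,0,0,-0.015,0,0,0,-0.015,0,0,0,-0.015,0,0,0,-0.015,0,0,0,-0.015,0,0,0,-0.015,0,0,0,-0.015,0,0,0,-0.01,0,0,0,0,0,0]

```text
time_s: 5.9
ee_pos: [0.5262, -0.2983, 0.1374]
tcp_rot: [-0.427, -1.99, 1.991]
ft_force: [0.6, -0.6, -3.2]
width: 0.0466
```

```bash
cat >> h.py <<'E'
YAW=11.6; BR=bedR(YAW); BO=np.array([.4635,-.0458,.011])+bedR(12.05)@np.array([.0045,.0054,-.0005])
def bed(x,y=0,z=0): return BO+BR@np.array([x,y,z])
E
python3 -c "
from h import *
t=bed(.050)+[0,0,.10]; print(BO,t)
rel(t,YAW-90)"
```

```text
[ 0.46681061 -0.03957954  0.01107604] [ 0.51504527 -0.02952565  0.11958111]
t 5.9 pos [ 0.5262 -0.2983  0.1374] zang -114.09 w 0.0466 F [ 0.63 -0.59 -3.18]
tool shift (current axes) mm [ 119.9   17.5 -240.8] turn -35.69
```

Request:
move_arm:
  series: [0.012,0,-0.0241,0,0.012,0,-0.0241,0,0.012,0,-0.0241,0,0.012,0,-0.0241,0,0.012,0,-0.0241,0,0.012,0,-0.0241,0,0.012,0,-0.0241,0,0.012,0,-0.0241,0,0.012,0,-0.0241,0,0.012,0,-0.0241,0]

```text
time_s: 6.73
ee_pos: [0.5132, -0.0276, 0.1349]
tcp_rot: [-0.422, -1.988, 1.989]
ft_force: [1.0, 0.1, -4.8]
width: 0.0465
```

Request:
move_arm:
  series: [0,0,0,-5,0,0,0,-5,0,0,0,-5,0,0,0,-5,0,0,0,-5,0,0,0,-5,0,0,0,-5.7,0,0,0,0,0,0,0,0,0,0,0,0]

```text
time_s: 7.57
ee_pos: [0.5139, -0.029, 0.1354]
tcp_rot: [-0.214, 2.117, -2.116]
ft_force: [-0.2, 0.3, -4.4]
width: 0.0467
```

```bash
python3 -c "
from h import *
t=bed(.054,0,.0355)-[0,0,.019]; print(t)
rel(t,YAW-90)
im,d=snap('top','top2');im2,_=snap('side','side2')
a=cv2.resize(im[100:235,190:300,::-1],(396,486));b=cv2.resize(im2[120:230,150:300,::-1],(400,293))
o=np.zeros((486,796,3),np.uint8);o[:,:396]=a;o[:293,396:]=b
cv2.imwrite('pics/preplace.png',o)"
```

```text
[ 0.51273953 -0.02872133  0.03622219]
t 7.57 pos [ 0.5139 -0.029   0.1354] zang -78.52 w 0.0467 F [-0.2   0.29 -4.4 ]
tool shift (current axes) mm [ 1.  99.1 -0.5] turn -0.12
```

View pics/preplace.png

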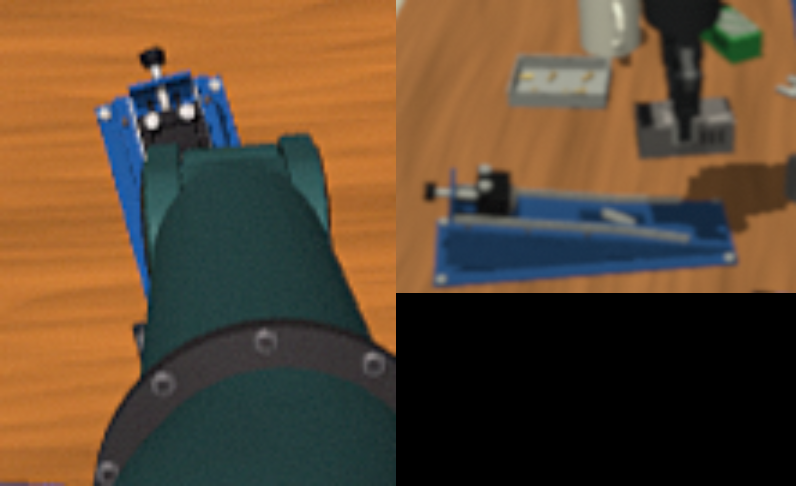

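Request:
move_arm:
  series: [0.001,0.012,-0.0005,0,0,0.014,0,0,0,0.014,0,0,0,0.014,0,0,0,0.014,0,0,0,0.008,0,0,0,0.006,0,0,0,0.004,0,0,0,0,0,0,0,0,0,0]

```text
time_s: 8.5
ee_pos: [0.5136, -0.0286, 0.0501]
tcp_rot: [-0.214, 2.114, -2.115]
ft_force: [-0.0, 0.3, -3.7]
width: 0.0467
```

Request:
move_arm:
  series: [0,0.0005,0,0,0,0.0005,0,0,0,0.0005,0,0,0,0.0005,0,0,0,0.0005,0,0,0,0.0005,0,0,0,0.0005,0,0,0,0.0005,0,0,0,0.0005,0,0,0,0.0005,0,0]

```text
time_s: 9.33
ee_pos: [0.5133, -0.0286, 0.0448]
tcp_rot: [-0.215, 2.115, -2.115]
ft_force: [-0.7, 0.2, -4.3]
width: 0.0468
```

```bash
python3 -c "
from h import *
t=bed(.054,0,.0355)-[0,0,.019]
rel(t,YAW-90);print(ctrl.observe()['moment'])"
```

```text
t 9.33 pos [ 0.5133 -0.0286  0.0448] zang -78.38 w 0.0468 F [-0.72  0.21 -4.33]
tool shift (current axes) mm [0.6 8.6 0. ] turn 0.02
[ 0.00290071 -0.06504395  0.0052589 ]
```

Request:
move_arm:
  series: [0,0.0005,0,0,0,0.0005,0,0,0,0.0005,0,0,0,0.0005,0,0,0,0.0005,0,0,0,0.0005,0,0,0,0,0,0,0,0,0,0,0,0,0,0,0,0,0,0]

```text
time_s: 10.17
ee_pos: [0.5128, -0.0286, 0.0427]
tcp_rot: [-0.215, 2.115, -2.115]
ft_force: [-3.4, -0.9, 6.8]
width: 0.0469
```

Request:
move_arm:
  series: [0,0.0005,0,0,0,0.0005,0,0,0,0.0005,0,0,0,0.0005,0,0,0,0.0005,0,0,0,0.0005,0,0,0,0,0,0,0,0,0,0,0,0,0,0,0,0,0,0]

```text
time_s: 11.0
ee_pos: [0.5109, -0.029, 0.0396]
tcp_rot: [-0.219, 2.117, -2.117]
ft_force: [-4.8, -0.8, 9.4]
width: 0.0466
```

Request:
move_arm:
  series: [0,0.0005,0,0,0,0.0005,0,0,0,0.0005,0,0,0,0.0005,0,0,0,0.0005,0,0,0,0.0005,0,0,0,0,0,0,0,0,0,0,0,0,0,0,0,0,0,0]

```text
time_s: 11.83
ee_pos: [0.5094, -0.0293, 0.0364]
tcp_rot: [-0.222, 2.118, -2.118]
ft_force: [-7.7, -0.6, 9.8]
width: 0.0468
```

```bash
python3 -c "
from h import *
t=bed(.054,0,.0355)-[0,0,.019]
rel(t,YAW-90);print(ctrl.observe()['moment'])
im2,_=snap('side','side3')
cv2.imwrite('pics/place.png',cv2.resize(im2[120:230,150:300,::-1],(750,550),interpolation=cv2.INTER_CUBIC))"
```

```text
t 11.83 pos [ 0.5094 -0.0293  0.0364] zang -78.43 w 0.0468 F [-7.73 -0.62  9.76]
tool shift (current axes) mm [-3.4  0.2  0.1] turn -0.03
[-0.12005854  1.02882441  0.03677411]
```

View pics/place.png

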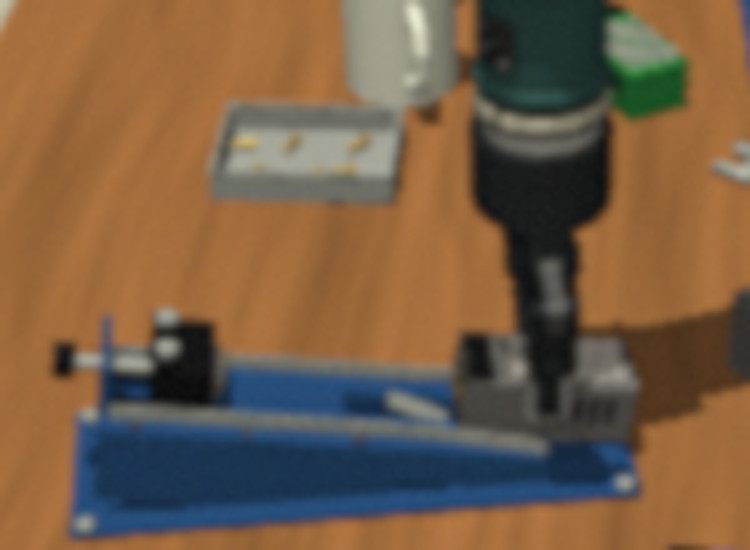

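The module lies nearly flat on the lower bed with its nose (455,400) just short of the latch tongue (390–445). I'll press a touch more and release.

Request:
move_arm:
  series: [0,0.0005,0,0,0,0.0005,0,0,0,0.0005,0,0,0,0,0,0,0,0,0,0,0,0,0,0,0,0,0,0,0,0,0,0,0,0,0,0,0,0,0,0]

```text
time_s: 12.72
ee_pos: [0.5088, -0.0294, 0.035]
tcp_rot: [-0.223, 2.119, -2.119]
ft_force: [-6.9, -0.5, 10.1]
width: 0.0466
```

Request:
move_arm:
  series: [0,0,0,0,0,0,0,0,0,0,0,0,0,0,0,0,0,0,0,0,0,0,0,0,0,0,0,0,0,0,0,0,0,0,0,0,0,0,0,0]
  hand: 1

```text
time_s: 13.55
ee_pos: [0.5133, -0.0286, 0.0343]
tcp_rot: [-0.215, 2.115, -2.115]
ft_force: [0.2, 0.1, 0.1]
width: 0.0854
```

Request:
move_arm:
  series: [0,-0.005,0,0,0,-0.01,0,0,0,-0.01,0,0,0,-0.015,0,0,0,-0.02,0,0,0,-0.02,0,0,0.02,0,0,0,0.03,0,0,0,0.03,0,0,0,0.01,0,0,0]

```text
time_s: 14.38
ee_pos: [0.4191, -0.0476, 0.1152]
tcp_rot: [-0.22, 2.118, -2.118]
ft_force: [-1.2, -0.3, -0.6]
width: 0.0853
```

```bash
python3 -c "
from h import *
np.set_printoptions(precision=1,suppress=True)
rel(bed(-.04,0,.03),YAW-90)
im2,d2=snap('side','side4');im,d=snap('top','top4')
for n,dd in(('side',d2),('top',d)):
    B=(world(n,dd)-BO)@BR*1000
    m=(B[...,0]>-20)&(B[...,0]<115)&(abs(B[...,1])<35)&(B[...,2]>30)&(B[...,2]<50)
    P=B[m];q=cv2.minAreaRect(P[:,:2].astype(np.float32)); print(n,m.sum(),q, 'z',np.percentile(P[:,2],[5,50,95]),'tilt',np.degrees(np.polyfit(P[:,0],P[:,2],1)[0]))
a=cv2.resize(im[100:235,190:300,::-1],(396,486));b=cv2.resize(im2[120:230,150:300,::-1],(400,293))
o=np.zeros((486,796,3),np.uint8);o[:,:396]=a;o[:293,396:]=b
cv2.imwrite('pics/placed.png',o)"
```

```text
t 14.38 pos [ 0.4 -0.   0.1] zang -78.47 w 0.0853 F [-1.2 -0.3 -0.6]
tool shift (current axes) mm [-4.2 81.3  0.8] turn -0.07
side 443 ((47.226741790771484, 3.8421154022216797), (97.10543823242188, 55.2785758972168), 2.6247873306274414) z [31.4 38.9 42.4] tilt -0.6420248377401526
top 103 ((79.48371887207031, -0.3165111541748047), (29.206178665161133, 47.66339111328125), 0.2193688601255417) z [35.5 39.  41.9] tilt 1.2567151596935464
```

View pics/placed.png

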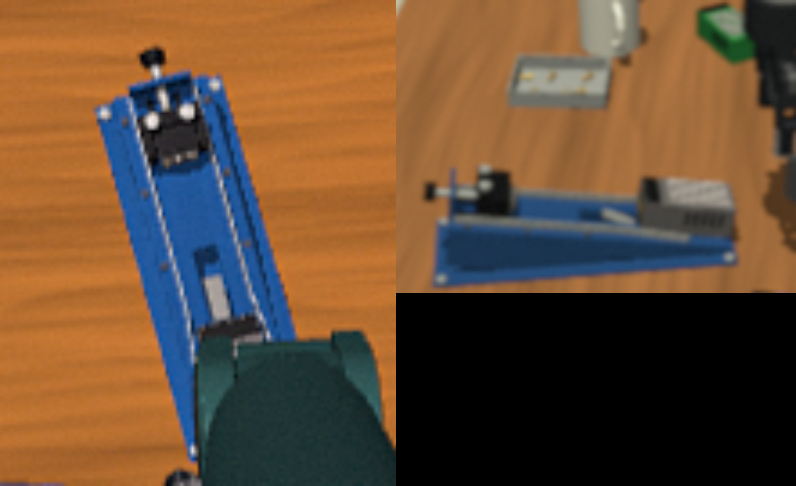

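The module is flat, nose at about x=95 mm, centred, and released. I'll shut the fingers and come down behind it.

Request:
move_arm:
  series: [0,0,0,0,0,0,0,0,0,0.01,0,0,0,0.012,0,0,0,0.015,0,0,0,0.015,0,0,0,0.015,0,0,0,0.013,0,0,0,0.009,0,0,0,0,0,0]
  hand: -1

```text
time_s: 15.32
ee_pos: [0.4262, -0.0463, 0.0238]
tcp_rot: [-0.217, 2.115, -2.114]
ft_force: [0.5, -1.0, 0.1]
width: 0.0
```

```bash
cat >> h.py <<'E'
hx=np.array([np.cos(np.radians(YAW)),np.sin(np.radians(YAW)),0])
def st():
    s=ctrl.observe(); b=(s['ee_pos']-BO)@BR*1000
    print('t',round(s['time_s'],2),'bed',np.round(b,2),'Fbed',np.round(s['ft_force']@BR,2),'w',round(s['width'],4),'h',np.round((s['ee_pos']-BO)@hx*1000,1))
E
python3 -c "
from h import *
rel(BO-.03*hx+[0,0,.0147],YAW-90);st()"
```

```text
t 15.32 pos [ 0.4262 -0.0463  0.0238] zang -78.34 w 0.0 F [ 0.51 -0.97  0.06]
tool shift (current axes) mm [-11.1  -2.    1.6] turn 0.06
t 15.32 bed [-38.37   1.04  19.59] Fbed [ 0.3  -1.05 -0.03] w 0.0 h -41.1
```

Request:
move_arm:
  series: [-0.003,-0.0005,0.001,0,-0.003,-0.0005,0,0,-0.003,-0.0005,0,0,-0.003,-0.0005,0,0,-0.003,-0.0005,0,0,-0.003,-0.0005,0,0,-0.003,-0.0005,0,0,-0.003,-0.0005,0,0,-0.003,-0.0005,0,0,-0.003,-0.0005,0,0]

```text
time_s: 16.15
ee_pos: [0.4527, -0.0418, 0.0303]
tcp_rot: [-0.219, 2.117, -2.117]
ft_force: [-2.4, -0.5, 1.6]
width: -0.0001
```

```bash
python3 -c "
from h import *
st()"
```

```text
t 16.15 bed [-10.78  -0.1   21.34] Fbed [-2.15 -0.04  1.96] w -0.0001 h -14.3
```

Request:
move_arm:
  series: [-0.004,-0.0007,0,0,-0.004,-0.0007,0,0,-0.004,-0.0007,0,0,-0.004,-0.0007,0,0,-0.004,-0.0007,0,0,-0.004,-0.0007,0,0,-0.004,-0.0007,0,0,-0.004,-0.0007,0,0,-0.004,-0.0007,0,0,-0.004,-0.0007,0,0]

```text
time_s: 16.98
ee_pos: [0.4945, -0.0335, 0.0375]
tcp_rot: [-0.215, 2.114, -2.115]
ft_force: [-3.2, -0.5, 2.0]
width: -0.0003
```

```bash
python3 -c "
from h import *
st()
im2,d2=snap('side','side5')
B=(world('side',d2)-BO)@BR*1000
m=(B[...,0]>-20)&(B[...,0]<215)&(abs(B[...,1])<35)&(B[...,2]>34)&(B[...,2]<46)
P=B[m];print(np.percentile(P[:,0],[1,99]),np.percentile(P[:,1],[2,98]))
cv2.imwrite('pics/push1.png',cv2.resize(im2[150:230,150:290,::-1],(770,440),interpolation=cv2.INTER_CUBIC))"
```

```text
t 16.98 bed [32.41 -0.43 21.23] Fbed [-2.89  0.08  2.54] w -0.0003 h 28.3
[ 27.0501103  141.81716287] [-19.00928427  28.14399676]
```

View pics/push1.png

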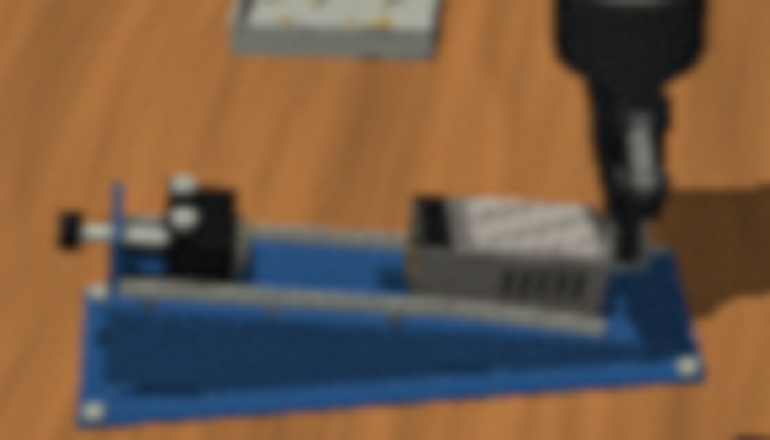

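Sliding cleanly in the guides at about 3 N. I'll push on, staying short of the earliest possible cheek position.

Request:
move_arm:
  series: [-0.005,-0.0009,0,0,-0.005,-0.0009,0,0,-0.005,-0.0009,0,0,-0.005,-0.0009,0,0,-0.005,-0.0009,0,0,-0.005,-0.0009,0,0,-0.005,-0.0008,0,0,-0.005,-0.0008,0,0,-0.005,-0.0008,0,0,-0.005,-0.0008,0,0]

```text
time_s: 17.87
ee_pos: [0.5429, -0.0235, 0.0461]
tcp_rot: [-0.216, 2.115, -2.115]
ft_force: [-3.9, 0.3, 2.5]
width: -0.0002
```

```bash
python3 -c "
from h import *
st()"
```

```text
t 17.87 bed [82.56 -0.58 21.28] Fbed [-3.23  0.98  3.14] w -0.0002 h 77.7
```

Request:
move_arm:
  series: [-0.003,-0.0005,0,0,-0.003,-0.0005,0,0,-0.003,-0.0005,0,0,-0.002,-0.0004,0,0,-0.002,-0.0004,0,0,-0.002,-0.0004,0,0,-0.002,-0.0004,0,0,-0.002,-0.0003,0,0,-0.001,-0.0001,0,0,0,0,0,0]

```text
time_s: 18.7
ee_pos: [0.563, -0.0194, 0.0496]
tcp_rot: [-0.214, 2.114, -2.114]
ft_force: [-3.2, -0.3, 1.6]
width: 0.0002
```

```bash
python3 -c "
from h import *
st()"
```

```text
t 18.7 bed [103.37  -0.57  21.22] Fbed [-2.85  0.32  2.1 ] w 0.0002 h 98.3
```

Request:
move_arm:
  series: [-0.0006,-0.0001,0,0,-0.0006,-0.0001,0,0,-0.0006,-0.0001,0,0,-0.0006,-0.0001,0,0,-0.0006,-0.0001,0,0,-0.0006,-0.0001,0,0,-0.0006,-0.0001,0,0,-0.0006,-0.0001,0,0,-0.0006,-0.0001,0,0,-0.0006,-0.0001,0,0]

```text
time_s: 19.53
ee_pos: [0.5683, -0.0183, 0.0505]
tcp_rot: [-0.215, 2.115, -2.115]
ft_force: [-3.7, -1.2, 2.0]
width: -0.0
```

Request:
move_arm:
  series: [-0.0006,-0.0001,0,0,-0.0006,-0.0001,0,0,-0.0006,-0.0001,0,0,-0.0006,-0.0001,0,0,-0.0006,-0.0001,0,0,-0.0006,-0.0001,0,0,-0.0006,-0.0001,0,0,0,0,0,0,0,0,0,0,0,0,0,0]

```text
time_s: 20.37
ee_pos: [0.5727, -0.0174, 0.0512]
tcp_rot: [-0.214, 2.114, -2.114]
ft_force: [-2.5, -0.2, 2.1]
width: 0.0001
```

```bash
python3 -c "
from h import *
st()"
```

```text
t 20.37 bed [113.48  -0.63  21.16] Fbed [-2.08  0.2   2.5 ] w 0.0001 h 108.2
```

Request:
move_arm:
  series: [-0.0005,-0.0001,0,0,-0.0005,-0.0001,0,0,-0.0005,-0.0001,0,0,-0.0005,-0.0001,0,0,-0.0005,-0.0001,0,0,-0.0005,-0.0001,0,0,-0.0005,-0.0001,0,0,-0.0005,-0.0001,0,0,0,0,0,0,0,0,0,0]

```text
time_s: 21.2
ee_pos: [0.5753, -0.0168, 0.0517]
tcp_rot: [-0.217, 2.116, -2.116]
ft_force: [-4.9, -0.6, 1.9]
width: 0.0002
```

```bash
python3 -c "
from h import *
st()"
```

```text
t 21.2 bed [116.15  -0.6   21.2 ] Fbed [-4.53  0.29  2.76] w 0.0002 h 110.8
```

Request:
move_arm:
  series: [-0.0005,-0.0001,0,0,-0.0005,-0.0001,0,0,-0.0005,-0.0001,0,0,-0.0005,-0.0001,0,0,-0.0005,-0.0001,0,0,-0.0005,-0.0001,0,0,-0.0005,-0.0001,0,0,-0.0005,-0.0001,0,0,0,0,0,0,0,0,0,0]

```text
time_s: 22.03
ee_pos: [0.577, -0.0161, 0.0521]
tcp_rot: [-0.222, 2.118, -2.117]
ft_force: [-7.4, -0.6, 2.5]
width: -0.0002
```

```bash
python3 -c "
from h import *
st()"
```

```text
t 22.03 bed [118.03  -0.29  21.29] Fbed [-6.82  0.84  3.73] w -0.0002 h 112.7
```

Request:
move_arm:
  series: [-0.0005,-0.0001,0,0,-0.0005,-0.0001,0,0,-0.0005,-0.0001,0,0,-0.0005,-0.0001,0,0,-0.0005,-0.0001,0,0,-0.0005,-0.0001,0,0,0,0,0,0,0,0,0,0,0,0,0,0,0,0,0,0]

```text
time_s: 22.87
ee_pos: [0.579, -0.0156, 0.0525]
tcp_rot: [-0.224, 2.119, -2.118]
ft_force: [-8.6, -1.4, 2.1]
width: -0.0
```

```bash
python3 -c "
from h import *
st()"
```

```text
t 22.87 bed [120.12  -0.19  21.29] Fbed [-8.18  0.2   3.57] w -0.0 h 114.7
```

Request:
move_arm:
  series: [-0.0005,-0.0001,0,0,-0.0005,-0.0001,0,0,-0.0005,-0.0001,0,0,-0.0005,-0.0001,0,0,0,0,0,0,0,0,0,0,0,0,0,0,0,0,0,0,0,0,0,0,0,0,0,0]

```text
time_s: 23.7
ee_pos: [0.5791, -0.0156, 0.0525]
tcp_rot: [-0.228, 2.121, -2.12]
ft_force: [-10.2, -2.1, 1.7]
width: 0.0
```

```bash
python3 -c "
from h import *
st()"
```

```text
t 23.7 bed [120.15  -0.17  21.32] Fbed [-9.94 -0.13  3.43] w 0.0 h 114.8
```

Bottomed: x stays at 120.1 mm while the force climbs, and contact stiffness is about 1.25 N/mm. Building up the press.

Request:
move_arm:
  series: [-0.0005,-0.0001,0,0,-0.0005,-0.0001,0,0,-0.0005,-0.0001,0,0,-0.0005,-0.0001,0,0,-0.0005,-0.0001,0,0,-0.0005,-0.0001,0,0,-0.0005,-0.0001,0,0,-0.0005,-0.0001,0,0,0,0,0,0,0,0,0,0]

```text
time_s: 24.53
ee_pos: [0.5791, -0.0155, 0.0526]
tcp_rot: [-0.236, 2.124, -2.124]
ft_force: [-14.7, -2.3, 4.5]
width: 0.0
```

```bash
python3 -c "
from h import *
st()"
```

```text
t 24.53 bed [120.19  -0.13  21.42] Fbed [-13.91   0.51   6.98] w 0.0 h 114.8
```

Request:
move_arm:
  series: [-0.0007,-0.0001,0,0,-0.0007,-0.0001,0,0,-0.0007,-0.0001,0,0,-0.0007,-0.0001,0,0,-0.0007,-0.0001,0,0,-0.0007,-0.0001,0,0,0,0,0,0,0,0,0,0,0,0,0,0,0,0,0,0]

```text
time_s: 25.37
ee_pos: [0.579, -0.0155, 0.0526]
tcp_rot: [-0.245, 2.128, -2.128]
ft_force: [-19.5, -3.2, 5.7]
width: 0.0003
```

```bash
python3 -c "
from h import *
st()"
```

```text
t 25.37 bed [ 1.2013e+02 -8.0000e-02  2.1450e+01] Fbed [-18.49   0.5    9.03] w 0.0003 h 114.7
```

Request:
move_arm:
  series: [-0.0005,-0.0001,0,0,-0.0003,0,0,0,0,0,0,0,0,0,0,0,0,0,0,0,0,0,0,0,0,0,0,0,0,0,0,0,0,0,0,0,0,0,0,0]

```text
time_s: 26.2
ee_pos: [0.579, -0.0155, 0.0526]
tcp_rot: [-0.247, 2.129, -2.129]
ft_force: [-19.6, -4.3, 8.0]
width: 0.0
```

```bash
python3 -c "
from h import *
for i in range(5): st(); ctrl.get_image('side')"
```

```text
t 26.2 bed [ 1.2017e+02 -6.0000e-02  2.1450e+01] Fbed [-18.41  -0.57  11.23] w 0.0 h 114.8
t 26.25 bed [ 1.2015e+02 -9.0000e-02  2.1460e+01] Fbed [-19.41   0.6   10.98] w 0.0002 h 114.7
t 26.3 bed [ 1.2015e+02 -6.0000e-02  2.1450e+01] Fbed [-18.04  -0.08  10.81] w 0.0001 h 114.7
t 26.35 bed [ 1.2019e+02 -6.0000e-02  2.1480e+01] Fbed [-18.4   -0.21  10.93] w -0.0 h 114.8
t 26.4 bed [ 1.2015e+02 -5.0000e-02  2.1450e+01] Fbed [-19.58   0.72  11.3 ] w -0.0001 h 114.8
```

Request:
move_arm:
  series: [-0.0002,-0.0004,0,0,-0.0002,-0.0004,0,0,-0.0002,-0.0004,0,0,-0.0002,-0.0004,0,0,-0.0002,-0.0004,0,0,0,0,0,0,0,0,0,0,0,0,0,0,0,0,0,0,0,0,0,0]

```text
time_s: 27.28
ee_pos: [0.579, -0.0149, 0.0531]
tcp_rot: [-0.249, 2.13, -2.129]
ft_force: [-19.0, -3.1, -2.4]
width: 0.0001
```

```bash
python3 -c "
from h import *
for i in range(4): st(); ctrl.get_image('side')"
```

```text
t 27.28 bed [120.3    0.51  21.89] Fbed [-19.35   0.82   0.89] w 0.0001 h 114.8
t 27.33 bed [120.29   0.57  21.89] Fbed [-18.47   1.51   0.72] w 0.0004 h 114.8
t 27.38 bed [120.3    0.53  21.89] Fbed [-19.18   0.78   1.09] w 0.0001 h 114.8
t 27.43 bed [120.32   0.55  21.89] Fbed [-18.78   1.59   1.36] w -0.0004 h 114.8
```

Request:
move_arm:
  series: [-0.0006,0,0,0,0,0,0,0,0,0,0,0,0,0,0,0,0,0,0,0,0,0,0,0,0,0,0,0,0,0,0,0,0,0,0,0,0,0,0,0]

```text
time_s: 28.32
ee_pos: [0.579, -0.0148, 0.053]
tcp_rot: [-0.251, 2.131, -2.129]
ft_force: [-20.0, -2.5, -1.6]
width: 0.0002
```

```bash
python3 -c "
from h import *
for i in range(4): st(); ctrl.get_image('side')"
```

```text
t 28.32 bed [120.29   0.57  21.83] Fbed [-20.07   1.52   1.87] w 0.0002 h 114.8
t 28.37 bed [120.27   0.55  21.82] Fbed [-19.73   0.87   1.96] w -0.0 h 114.8
t 28.42 bed [120.26   0.55  21.81] Fbed [-19.59   1.17   1.48] w 0.0 h 114.8
t 28.47 bed [120.27   0.58  21.83] Fbed [-19.83  -0.1    0.93] w -0.0003 h 114.8
```

The press is held at 19–20 N. Backing off straight down the slope, then lifting.

Request:
move_arm:
  series: [0.002,0.0002,0,0,0.003,0.0003,0,0,0.004,0.0004,0,0,0.005,0.0005,0,0,0.006,0.0006,0,0,0.006,0.0006,0,0,0.006,0.0006,0,0,0.006,0.0006,0,0,0.006,0,0,0,0,0,0,0]

```text
time_s: 29.35
ee_pos: [0.5514, -0.0219, 0.0537]
tcp_rot: [-0.215, 2.115, -2.115]
ft_force: [-0.3, 0.3, 0.4]
width: -0.0
```

Request:
move_arm:
  series: [0.005,-0.005,0,0,0.01,-0.015,0,0,0.01,-0.02,0,0,0.01,-0.025,0,0,0.01,-0.025,0,0,0.01,-0.025,0,0,0.01,-0.025,0,0,0,-0.02,0.03,0,0,-0.02,0.03,0,0,0,0.03,0]

```text
time_s: 30.18
ee_pos: [0.5098, -0.1239, 0.2383]
tcp_rot: [-0.206, 2.107, -2.112]
ft_force: [1.1, -0.2, -0.4]
width: 0.0002
```

Request:
move_arm:
  series: [0,0,0.03,0,0,0,0.03,0,0,0,0.03,0,0,0,0.03,0,0,0,0.03,0,0,0,0.03,0,0,0,0.03,0,0,0,0.03,0,0,0,0.02,0,0,0,0,0]

```text
time_s: 31.02
ee_pos: [0.5586, -0.3842, 0.2341]
tcp_rot: [-0.207, 2.112, -2.124]
ft_force: [0.5, -1.4, 0.9]
width: -0.0001
```

```bash
python3 -c "
from h import *
st()
im,d=snap('top','top9');im2,d2=snap('side','side9')
for n,dd in(('side',d2),('top',d)):
    B=(world(n,dd)-BO)@BR*1000
    m=(B[...,0]>80)&(B[...,0]<228)&(abs(B[...,1])<32)&(B[...,2]>34)&(B[...,2]<46);P=B[m]
    print(n,np.percentile(P[:,0],[1,99]),np.percentile(P[:,1],[2,98]),np.median(P[:,2]))
a=cv2.resize(im[105:235,205:285,::-1],(360,585),interpolation=cv2.INTER_CUBIC);b=cv2.resize(im2[165:225,155:280,::-1],(440,211),interpolation=cv2.INTER_CUBIC);c=cv2.resize(im2[:,:,::-1],(440,330))
cv2.imwrite('pics/fin.png',np.hstack([a,np.vstack([b,c,np.zeros((44,440,3),np.uint8)])]))"
```

```text
t 31.02 bed [  57.23 -363.55  203.67] Fbed [ 0.3  -1.5   0.77] w -0.0001 h 20.7
side [132.29788817 226.17711692] [-18.98289955  28.7074794 ] 39.872435616965205
top [131.83285451 226.09735077] [-22.15696479  23.65403975] 39.55242896132271
```

View pics/fin.png

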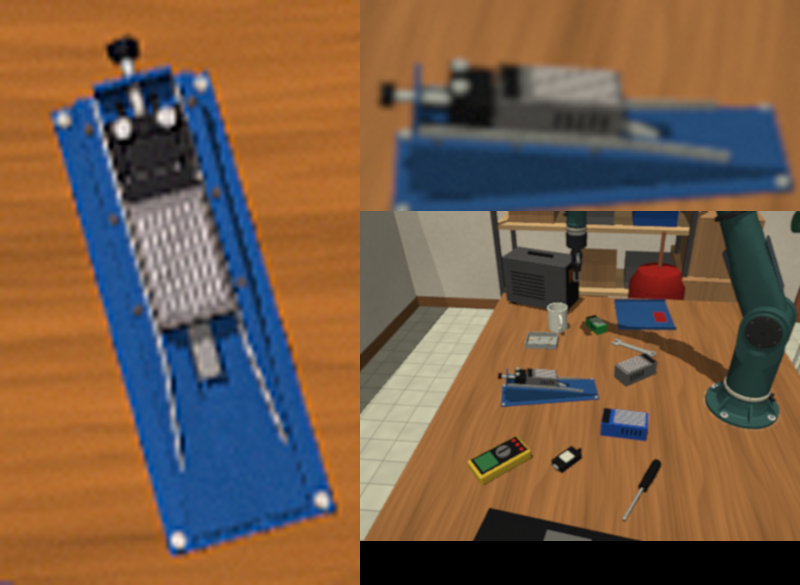

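```bash
python3 - <<'E'
from h import *
np.set_printoptions(precision=1,suppress=True)
for n in('side','top'):
  for k in('0','9'):
    d=np.load(f'pics/{n}{k}.npz');B=(world(n,d['d'])-BO)@BR*1000
    hsv=cv2.cvtColor(d['im'],cv2.COLOR_RGB2HSV)
    m=(hsv[...,1]<90)&(hsv[...,2]>90)&(abs(B[...,1])<10)&(B[...,2]<15)&(B[...,0]>90)&(B[...,0]<140);P=B[m]
    print(n,k,len(P),[(x,round(float(np.median(P[abs(P[:,0]-x)<4][:,2])),1)) for x in(102,110,118,126,131) if (abs(P[:,0]-x)<4).sum()>1], P[:,0].max())
ctrl.hand_in() if 0 else None
E
```

```text
side 0 40 [(102, -3.4), (110, -0.4), (118, 1.1), (126, 3.1), (131, 5.4)] 132.02263846116958
side 9 27 [(102, -3.8), (110, -0.6), (118, 1.4)] 120.1417323540108
top 0 63 [(102, -2.8), (110, -1.7), (118, 2.3), (126, 4.2), (131, 5.6)] 135.43084418589999
top 9 59 [(102, -3.3), (110, -1.7), (118, 3.2), (126, 4.9), (131, 6.6)] 129.71184539375463
```

The latch profile matches the free, raised one seen at the start (tip about 6 mm up), right behind the tail. Handing in.

```bash
python3 -c "
from rig import ctrl
print(ctrl.hand_in())"
```

```text
the job is handed in; nothing more can be done
None
```

The small grey module (97 x 49 mm as measured) is docked and handed in. I laid it flat on the lower ramp with its nose at about x = 95 mm, let go, then pushed it up over the latch with the fingers shut.

- **Press:** it bottomed when the tool stopped advancing at bed x = 120 mm. I held about 18 to 20 N along the slope for roughly 2 s. The highest along-slope reading was about 20 N, but force was only read at the end of each move and in a few camera pauses.
- **Seating:** the final pictures put the module flat in the guides, tail at about x = 132 mm. That is a millimetre or two back from the pressed position of about 134 mm, as expected once it rests against the latch. The latch stands about 6 mm up right behind it, with the same profile as before docking.
- **Bench and robot:** the other things look undisturbed in the last picture. The arm is clear and touching nothing, and the job took 31 s.
- **Less certain:** the load on the head itself was not measured. For part of the press the fingers also bore down about 11 N, so friction may have cut the load then. I raised the tool to bring that to about 1 N and held again.

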